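Load a copper blank under the bench pin's spring clip

TASK

Clamp the copper blank in the slotted wooden bench pin: hold the spring clip's long thumb bar down with one fingertip and, while it stays down, push the blank along its channel with the other fingertip, under the raised jaw, until it is fully home against the end stop. Then let go of the bar so that the jaw clamps the blank, and draw clear. Only push the blank, never lift or tip it, and leave everything else on the bench where it is.

Things in the scene. Friction and masses are not known exactly. Their poses are not given: they have to be found in the camera images.
- bench_pin: fixed dark wooden block, 185 mm long (x), 126 mm wide (y). Origin on the table, 85 mm from its near end, under the middle of its channel; x runs along the channel to the end stop (roughly away from the robot), y left, z up. The bed the blank slides on is 40 mm above the origin. The channel lies between steel guides with inner faces at y = +-32 mm, 4 mm above the bed, x = -85 to 55 mm
- slot (a point): middle of the open slot in the bed, at bed height, at x = -50, y = 0, z = 40 mm of the bench pin. The slot is 34 mm wide (y = -17 to 17 mm), 26 mm deep and runs from x = -85 to 55 mm under the blank, so that a fingertip behind the blank can dip below the bed. The block under the thumb bar (y = 50 to 76 mm) is only 22 mm high
- stop (a point): middle of the face of the steel end stop, at bed height, at x = 55, y = 0, z = 40 mm of the bench pin. The stop is a bar across the channel, 10 mm high
- blank: loose flat copper plate, 50 mm long (its x), 56 mm wide (its y), 5 mm thick, about 125 g (varies). Origin at the centre of its underside. It starts flat on the bed in the channel, on the robot's side of the jaw, its x axis along the channel within about 3 degrees. Fully home its origin is at x = 30 mm of the bench pin
- clip (a joint): angle of the steel spring clip, a rocker with its axis along the channel at y = 44, z = 44 mm of the bench pin. 0 at rest; grows as the thumb bar is pressed down, raising the jaw (per rad 22 mm of jaw lift, 20 mm of bar drop), to 0.6 at its limit. From 0.23 the blank passes; resting on the blank it reads about 0.18. The bar takes about 3 N to start, 6.5 N at the limit, and springs back
- jaw (a point): lowest point of the clip's jaw nose, at rest at x = 34, y = 22, z = 41 mm of the bench pin: 1 mm above the bed, too low for the blank. The nose is 20 mm long in x (24 to 44 mm) and 7 mm wide; it moves with the clip
- thumb_bar (a point): point on top of the clip's thumb bar, at rest at x = -35, y = 64, z = 44.5 mm of the bench pin. The bar is a strip 16 mm wide (y = 56 to 72 mm) along the channel from x = -85 to 43 mm: a fingertip can slide along it while keeping it down, and pressing anywhere along it works alike. At rest its outer edge is 5 mm higher; at 0.3 rad it is level, its top 1.5 mm below the bed
- finger_ring: plain steel ring, 21 mm across, 6 mm high, lying on the block's far deck beyond the end stop; origin at the centre of its underside. Bystander, leave alone
- disc: round brass disc, 44 mm across, 6 mm thick, on the table to the right of the block; origin at the centre of its underside. Bystander, leave alone
- file: needle file, 200 mm long, dark wooden handle, on the table to the right of the block; origin under its middle. Bystander, leave alone
- steel_block: polished steel bench block 75 x 75 x 20 mm on the table to the left of the block; origin at the centre of its underside. Bystander, leave alone
- jar: small glass jar with a metal cap, 42 mm across, 50 mm high, beyond the block on the left; origin at the centre of its underside. Bystander, leave alone
- hammer: hammer lying at the right of the table. Bystander, leave alone
- saw: jeweller's saw frame, about 250 mm long with its black handle, lying at the left of the table. Bystander, leave alone
There are look-alikes about, which are no part of the job. What is shaped like the blank but green is not meant.

How it is judged:
By the outcome, as a careful person would: the job done as asked, in the order asked, and still so for the second after the job is handed in, with the robot touching nothing.
It also fails if it takes over 34 s, if anything falls off the work surface, if the arm or the gripper's body presses on something with over 40 N, if the wrist force passes 120 N, or if a joint passes its speed limit or range.

ROBOT

A 6-joint arm with a two-finger parallel gripper is mounted at the origin on the work surface. World frame = base frame: x ahead of the robot, y to its left, z up, the work surface at z = 0. Lengths are in m, angles in rad, forces in N, time in s.
With the tool pointing down it reaches from about 0.3 to 0.775 m from the base axis. Payload 14.6 kg.
Tool frame: the origin (TCP) lies midway between the tips of the shut fingers; the grasp point (between the pads) lies 19 mm behind it (ctrl.pinch_z is the distance from the TCP to the grasp point, in m); z points along the fingers, y is the line along which they close (so a half turn about z gives the same grasp; the last joint's range is limited). The gripper opens to 94 mm and grips with 3 to 60 N. Pads are 16 mm wide; open, the fingers measure 119 mm over their backs; the gripper's body (75 mm by 177 mm) begins 78 mm behind the grasp point.
Start: joints at [1.133, 0.3, 1.521, -0, 1.321, -0.067], TCP at [0.199, 0.513, 0.167] pointing down, gripper open.
Joint ranges: [-3.03, 3.03], [-0.79, 2.21], [0.23, 2.52], [-1.04, 4.18], [0, 3.07], [-2.55, 2.55]. Speed limits (rad/s): [2.22, 2.22, 2.57, 3.14, 3.14, 3.14].

INTERFACE

Orientations are given as [roll, pitch, yaw] about the fixed x, y, z axes, in that order (R = Rz(yaw) Ry(pitch) Rx(roll)).
In Python, from station import ctrl gives the robot as it stands.
- The arm moves only by the tool jog_arm, never from a script. Its argument "motion" is a list of rows, each a list of 7 numbers: the shift along the tool's x, y, z in m, then the turn, a rotation vector about the tool's x, y, z in rad, then the opening, from -1 (shut) to 1 (fully open). In form: [[tx, ty, tz, rx, ry, rz, gripper], ...]. A call has 1 to 5 rows; each row shifts and turns the commanded pose from where the row before left it, along the tool's axes as they then stand; what a row does not reach is not made up. A row lasts 1/10 s, in which the tool goes at most 50 mm and 8.59 degrees, less where a joint would pass 70% of its speed; a pose out of reach is approached as far as the arm can. A call is refused whole if a number of a shift passes 0.05 or a number of a turn 0.15, either way. A call with a gripper value outside its range is refused whole. The fingers move at their own pace and stop on an object; "squeeze" is the grip in N (left out, the last holds). Time passes only in rows, so rows that do not move let the fingers close. It gives the time, the measured TCP pose, the force, the opening and the grip force at its end, in the units of the state.
- ctrl.get_obs(): the state, without advancing time (a new reading comes with each control period).
- ctrl.camera(name): name is "side" or "top"; returns the picture (384x512x3 uint8, red, green, blue); there is no depth.
- ctrl.camera_model(name): a dict with "intrinsics" (3x3 intrinsics, pixels), "rvec" (rotation vector, rad) and "tvec" (3), from world to camera coordinates, as OpenCV has them. Camera axes: x right, y down, z forward; pixel columns grow to the right and rows downward; lengths in m; the calibration is good to about 2 mm. A picture is of the moment at which its call begins. camera_model takes no time and is no camera call.
- ctrl.hand_in(): hands the job in; it is judged then, once.
The state is a dict: "time_s": time; "qpos": joint angles; "joint_vel": joint speeds; "tau": joint torques, N m; "ee_pos": TCP position; "eef_rot": TCP orientation; "force": force on the tool from outside, world axes, zero at the start; "moment": the same for the moment, N m; "grip_width": finger opening in m; "grip_force": force on a finger pad.
Only numpy, scipy, OpenCV 4.12 (cv2) and the standard library are available. Lean on these libraries where they do the work, as an engineer would, in place of code of your own. Each camera call takes 0.05 s, during which the arm holds its last target. There are 200 camera calls.

## Working session

There is one attempt and no reset: what is moved stays moved. The work goes in short steps, Python scripts to look and compute and a tool call to move; the robot and the scene stay as the last step left them, time stands still between calls to the robot, and variables do not carry over. Pictures are saved under pics/ and viewed, at most 10 in all, crops included, and the job is handed in when it is done.

Besides the shell and the picture viewer there is one more tool, called as name(argument=value, ...), one argument or row to a line, values as JSON. jog_arm: Moves the arm, as the interface text tells. Its arguments: {"type":"object","properties":{"motion":{"type":"array"},"squeeze":{"type":"number"}},"required":["motion"]}

```bash
mkdir -p pics; ls; python3 - <<'E'
from station import ctrl
import cv2
for n in("top","side"):
    cv2.imwrite(f"pics/{n}0.png",ctrl.camera(n)[:,:,::-1]); print(n,ctrl.camera_model(n))
print(ctrl.get_obs())
E
```

```text
pics
top {'intrinsics': array([[419.497633  ,   0.        , 256.10177409],
       [  0.        , 419.497633  , 196.56973927],
       [  0.        ,   0.        ,   1.        ]]), 'rvec': array([ 2.1488108 , -2.15989337,  0.17299229]), 'tvec': array([-0.02942541,  0.53152875,  1.1408461 ])}
side {'intrinsics': array([[479.56503598,   0.        , 263.02707586],
       [  0.        , 479.56503598, 191.31172986],
       [  0.        ,   0.        ,   1.        ]]), 'rvec': array([ 2.14509273, -0.68753535,  0.31124012]), 'tvec': array([-0.46422327,  0.2341538 ,  1.23073525])}
{'time_s': 0.1, 'qpos': array([ 1.13340426e+00,  3.00401605e-01,  1.52147187e+00, -8.46001696e-06,
        1.32072160e+00, -6.65821555e-02]), 'joint_vel': array([ 0.00176624,  0.00018843, -0.0022324 , -0.00074615, -0.00101653,
        0.00050176]), 'tau': array([-6.89089684e-04, -5.32652414e+01, -3.53281224e+01,  7.08326837e-02,
        2.35768704e-02, -3.00318686e-05]), 'ee_pos': array([0.19918916, 0.51238402, 0.16677067]), 'eef_rot': array([-3.14059191e+00, -5.85175178e-05,  2.77078481e+00]), 'force': array([-0.26604052,  0.60129906,  0.64052185]), 'moment': array([-0.02193322, -0.00265597,  0.03152032]), 'grip_force': 0.0, 'grip_width': 0.09416327267170166}
```

View pics/top0.png

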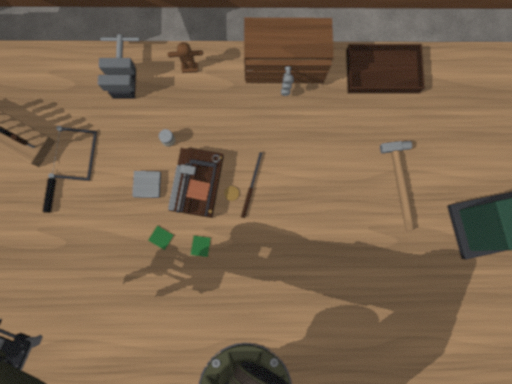

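View pics/side0.png

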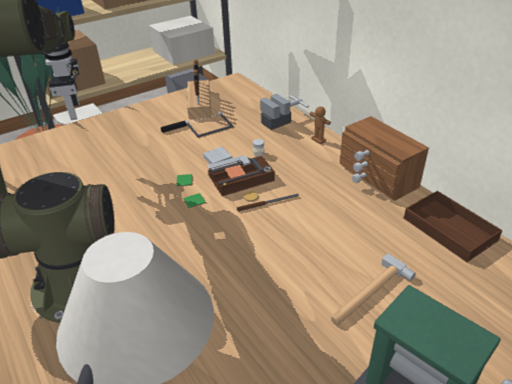

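The top view shows the bench pin around pixel (196,181) with the orange blank at (199,189), and the green decoys at (161,237) and (201,246). In the side view the pin is at about (241,174). I'll zoom in on both.

```bash
python3 - <<'E'
import cv2,numpy as np
a=cv2.imread("pics/top0.png")[140:225,125:275];b=cv2.imread("pics/side0.png")[145:205,195:285]
a=cv2.resize(a,None,fx=5,fy=5,interpolation=cv2.INTER_CUBIC)
b=cv2.resize(b,None,fx=8,fy=8,interpolation=cv2.INTER_CUBIC)
a=cv2.convertScaleAbs(a,alpha=1.6);b=cv2.convertScaleAbs(b,alpha=1.5)
cv2.imwrite("pics/ta.png",a);cv2.imwrite("pics/sb.png",b)
E
```

```text
(no output)
```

View pics/ta.png

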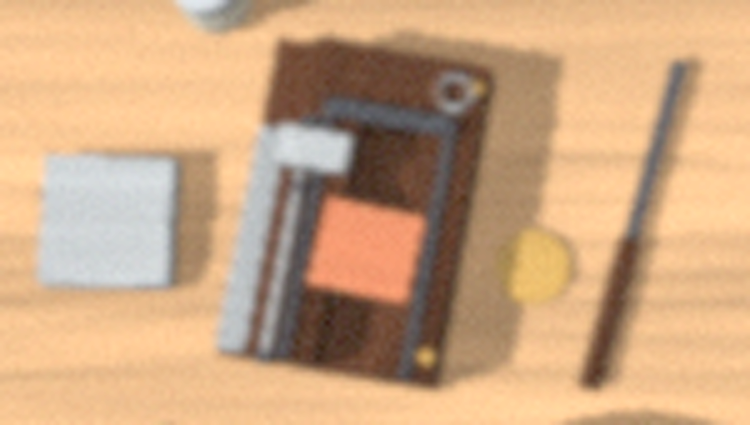

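View pics/sb.png

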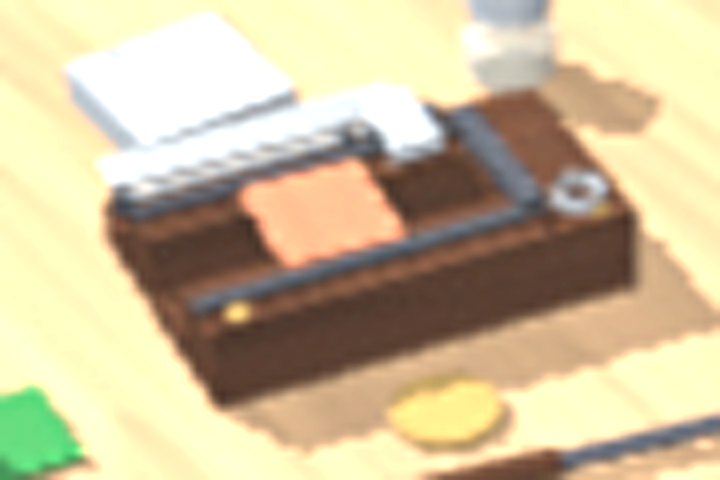

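The top crop shows the pin with its x axis up and slightly right; the bar is on the left, from (262,125) to (232,352), the jaw is near (315,150), and the blank's centre is at (366,250). The stop and ring are at the far end. Next I'll compute positions by casting rays.

```bash
cat > h.py <<'E'
import cv2,numpy as np
from station import ctrl
def cam(n):
    m=ctrl.camera_model(n); return m["intrinsics"],cv2.Rodrigues(m["rvec"])[0],np.array(m["tvec"]).ravel()
def ray(n,p,z):
    K,R,t=cam(n); c=-R.T@t; d=R.T@np.linalg.solve(K,[p[0],p[1],1]); return c+d*(z-c[2])/d[2]
def proj(n,P):
    K,R,t=cam(n); q=(R@np.atleast_2d(P).T).T+t; q=q@K.T; return q[:,:2]/q[:,2:]
def copper(img): # rgb
    h=cv2.cvtColor(img,cv2.COLOR_RGB2HSV); m=cv2.inRange(h,(3,120,100),(13,255,255))
    n,l,s,c=cv2.connectedComponentsWithStats(m); return l,s,c
E
python3 - <<'E'
from h import *
for n in("top","side"):
    K,R,t=cam(n); print(n,"cam at",-R.T@t)
    im=cv2.imread(f"pics/{n}0.png")[:,:,::-1].copy()
    l,s,c=copper(im)
    for i in range(1,len(s)):
        if s[i,4]>60:
            r=cv2.minAreaRect(np.argwhere(l==i)[:,::-1].astype(np.float32))
            print(s[i],c[i],ray(n,c[i],.045).round(4),[ray(n,p,.045).round(3)[:2] for p in cv2.boxPoints(r)])
T=lambda u,v:(125+(u+.5)/5-.5,140+(v+.5)/5-.5)
S=lambda u,v:(195+(u+.5)/8-.5,145+(v+.5)/8-.5)
for nm,P,z in [("farR",T(493,72),.04),("farL",T(278,40),.04),("nearR",T(438,385),.04),("bar far out",T(262,127),.047),("bar near out",T(218,350),.047),("bar near in",T(242,352),.0425),("stop R in",T(440,130),.05),("ring",T(456,92),.046),("guideR near",T(408,376),.044)]: print("T",nm,ray("top",P,z).round(4))
for nm,P,z in [("nearR",S(215,320),.04),("farR",S(635,215),.04),("nearRbot",S(222,403),0),("farRbot",S(632,287),0),("nearL",S(107,225),.04),("stop R in",S(515,210),.05),("farL",S(545,92),.04),("ring",S(578,190),.046)]: print("S",nm,ray("side",P,z).round(4))
E
```

```text
top cam at [ 0.36241185 -0.01231859  1.20558053]
[ 245   18   88   39 2804] [287.12517832  37.54457917] [ 1.006 -0.127  0.045] [array([ 1.068, -0.002]), array([ 1.069, -0.262]), array([ 0.948, -0.258]), array([ 0.948, -0.002])]
[168  44  18  13  79] [178.37974684  49.92405063] [0.9663 0.1934 0.045 ] [array([0.973, 0.229]), array([0.989, 0.177]), array([0.963, 0.17 ]), array([0.947, 0.222])]
[246  60  85   5 353] [288.57790368  62.10481586] [ 0.9289 -0.1299  0.045 ] [array([ 0.923, -0.005]), array([ 0.935, -0.005]), array([ 0.936, -0.252]), array([ 0.923, -0.252])]
[187 179  23  22 378] [197.83333333 189.60582011] [0.5508 0.1308 0.045 ] [array([0.531, 0.164]), array([0.582, 0.154]), array([0.57 , 0.098]), array([0.519, 0.108])]
side cam at [-0.07995144 -0.9520272   0.93396599]
[310 107  15  36 217] [317.8156682 123.9124424] [0.9509 0.197  0.045 ] [array([1.008, 0.313]), array([1.051, 0.285]), array([0.889, 0.09 ]), array([0.851, 0.115])]
[ 340  117   88   77 3044] [377.86826544 149.03843627] [ 1.004  -0.0518  0.045 ] [array([0.843, 0.02 ]), array([1.182, 0.213]), array([ 1.142, -0.144
[... 219 characters left out ...]
34.84302326 171.23255814] [0.5472 0.1267 0.045 ] [array([0.528, 0.159]), array([0.589, 0.145]), array([0.566, 0.095]), array([0.506, 0.108])]
T farR [0.6539 0.0607 0.04  ]
T farL [0.6729 0.1831 0.04  ]
T nearR [0.4753 0.0905 0.04  ]
T bar far out [0.6208 0.19   0.047 ]
T bar near out [0.4947 0.2117 0.047 ]
T bar near in [0.494  0.1992 0.0425]
T stop R in [0.6181 0.0897 0.05  ]
T ring [0.6409 0.0812 0.046 ]
T guideR near [0.48   0.1068 0.044 ]
S nearR [0.4794 0.0976 0.04  ]
S farR [0.6507 0.0573 0.04  ]
S nearRbot [0.4787 0.0966 0.    ]
S farRbot [0.6529 0.0627 0.    ]
S nearL [0.4771 0.1772 0.04  ]
S stop R in [0.6064 0.077  0.05  ]
S farL [0.6724 0.1509 0.04  ]
S ring [0.6376 0.078  0.046 ]
```

jog_arm(
  motion=[
    [0, 0, 0, 0, 0, -0.098, 0.19],
    [0, 0, 0, 0, 0, -0.098, 0.19],
    [-0.0305, -0.0238, 0, 0, 0, 0, 0.19],
    [-0.0305, -0.0238, 0, 0, 0, 0, 0.19],
    [-0.0305, -0.0238, 0, 0, 0, 0, 0.19],
  ],
)

```text
time_s: 0.6
ee_pos: [0.2775, 0.4252, 0.1669]
eef_rot: [-3.141, -0.0, 2.968]
force: [0.8, 0.0, 0.7]
grip_width: 0.0579
grip_force: 0.0
```

jog_arm(
  motion=[
    [-0.0305, -0.0238, 0, 0, 0, 0, 0.19],
    [-0.0305, -0.0238, 0, 0, 0, 0, 0.19],
    [-0.0305, -0.0238, 0, 0, 0, 0, 0.19],
    [-0.0305, -0.0238, 0, 0, 0, 0, 0.19],
    [-0.0305, -0.0238, 0, 0, 0, 0, 0.19],
  ],
)

```text
time_s: 1.1
ee_pos: [0.4072, 0.2813, 0.1671]
eef_rot: [-3.141, -0.0, 2.967]
force: [0.3, 0.9, -0.5]
grip_width: 0.0559
grip_force: 0.0
```

jog_arm(
  motion=[
    [-0.0305, -0.0238, 0, 0, 0, 0, 0.19],
    [-0.0305, -0.0238, 0, 0, 0, 0, 0.19],
    [-0.0305, -0.0238, 0, 0, 0, 0, 0.19],
    [-0.0305, -0.0238, 0, 0, 0, 0, 0.19],
    [0, 0, 0, 0, 0, 0, 0.19],
  ],
)

```text
time_s: 1.6
ee_pos: [0.5119, 0.1647, 0.1666]
eef_rot: [-3.141, -0.0, 2.963]
force: [0.0, 0.7, -0.1]
grip_width: 0.0557
grip_force: 0.0
```

jog_arm(
  motion=[
    [0.002, 0.003, 0.04, 0, 0, 0, 0.19],
    [0, 0, 0.04, 0, 0, 0, 0.19],
    [0, 0, 0.022, 0, 0, 0, 0.19],
    [0, 0, 0, 0, 0, 0, 0.19],
  ],
)

```text
time_s: 2.0
ee_pos: [0.5065, 0.171, 0.0623]
eef_rot: [-3.139, -0.005, 2.967]
force: [0.5, -0.8, 0.2]
grip_width: 0.0557
grip_force: 0.0
```

```bash
python3 - <<'E'
from h import *
a=ctrl.camera("top");b=ctrl.camera("side");print(ctrl.get_obs()["ee_pos"],ctrl.get_obs()["eef_rot"])
cv2.imwrite("pics/t1f.png",a[:,:,::-1]);cv2.imwrite("pics/s1f.png",b[:,:,::-1])
b=cv2.convertScaleAbs(cv2.resize(b[130:205,190:290],None,fx=7,fy=7,interpolation=cv2.INTER_CUBIC)[:,:,::-1],alpha=1.5)
a=cv2.convertScaleAbs(cv2.resize(a[135:225,150:250],None,fx=6,fy=6,interpolation=cv2.INTER_CUBIC)[:,:,::-1],alpha=1.5)
cv2.imwrite("pics/s1.png",b);cv2.imwrite("pics/t1.png",a)
E
```

```text
[0.50867391 0.17144035 0.06601742] [3.14143321e+00 1.87243055e-04 2.96715666e+00]
```

View pics/s1.png

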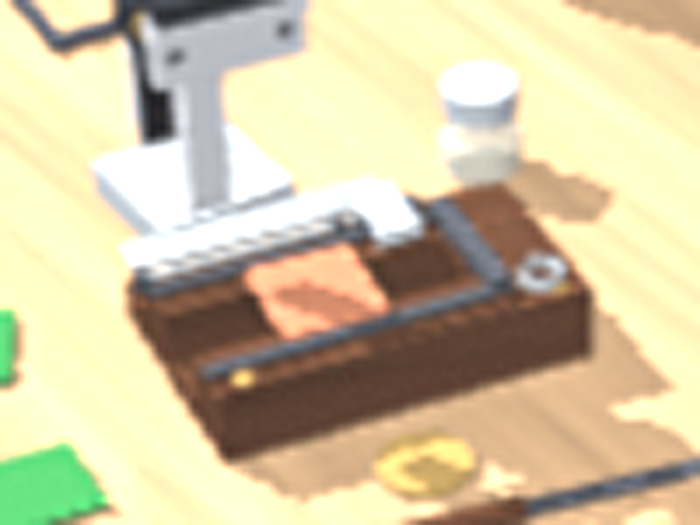

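View pics/t1.png

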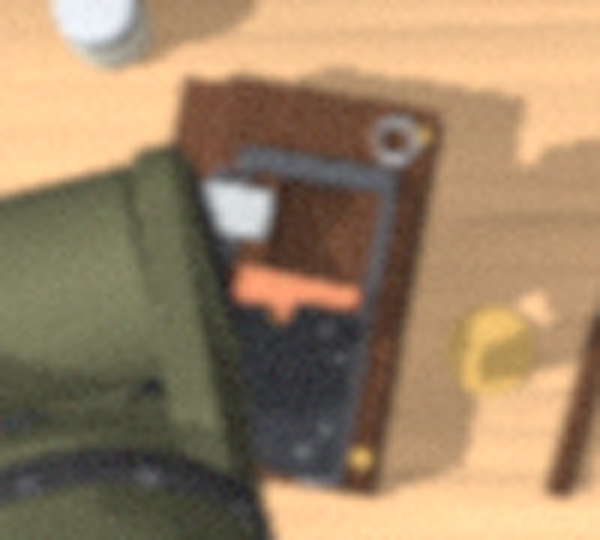

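The side view shows the right-hand fingertip ending near crop (210,205), against the pale bar and steel block. In the top view the gripper hides the near part of the pin. I'll check the projections of the tips and the pin points.

```bash
cat >> h.py <<'E'
O=np.array([.5655,.127]);Y=-.1745
def w(x,y,z,O=O,Y=Y): # pin mm -> world
    c,s=np.cos(Y),np.sin(Y); return np.array([O[0]+(c*x-s*y)/1e3,O[1]+(s*x+c*y)/1e3,z/1e3])
def pin(p): c,s=np.cos(Y),np.sin(Y); d=(np.array(p[:2])-O)*1e3; return np.array([c*d[0]+s*d[1],-s*d[0]+c*d[1]])
E
python3 - <<'E'
from h import *
o=ctrl.get_obs(); p=o["ee_pos"]; yw=o["eef_rot"][2]; print(pin(p))
ty=np.array([np.sin(yw),-np.cos(yw),0])
im=cv2.imread("pics/s1f.png");k=7
big=cv2.convertScaleAbs(cv2.resize(im[130:205,190:290],None,fx=k,fy=k,interpolation=cv2.INTER_CUBIC),alpha=1.5)
def dot(P,c):
    q=(proj("side",P)[0]-[190,130]+.5)*k; cv2.circle(big,tuple(int(v) for v in q),3,c,-1)
for s in(-28,-40.5,28,40.5): dot(p+ty*s/1e3,(0,0,255))
for a in[(-85,-50,40),(100,-50,40),(100,76,40),(-85,-50,0),(100,-50,0),(-85,50,40),(55,-32,50),(55,32,50),(-85,-32,44),(-85,32,44),(-85,56,42.5),(-85,72,49),(43,72,49),(34,22,41)]: dot(w(*a),(255,0,0))
im=cv2.imread("pics/top0.png")
b2=cv2.convertScaleAbs(cv2.resize(im[140:225,150:240],None,fx=k,fy=k,interpolation=cv2.INTER_CUBIC),alpha=1.5)
for a in[(-85,-50,40),(100,-50,40),(100,76,40),(55,-32,50),(55,32,50),(-85,-32,44),(-85,32,44),(-85,56,42.5),(-85,72,49),(43,72,49),(24,22,45),(44,22,45)]:
    q=(proj("top",w(*a))[0]-[150,140]+.5)*k; cv2.circle(b2,tuple(int(v) for v in q),3,(255,0,0),-1)
cv2.imwrite("pics/ov.png",cv2.resize(np.hstack([big[:525],cv2.resize(b2,(556,525))]),(800,335)))
E
```

```text
[-63.67864423  33.89955033]
```

View pics/ov.png

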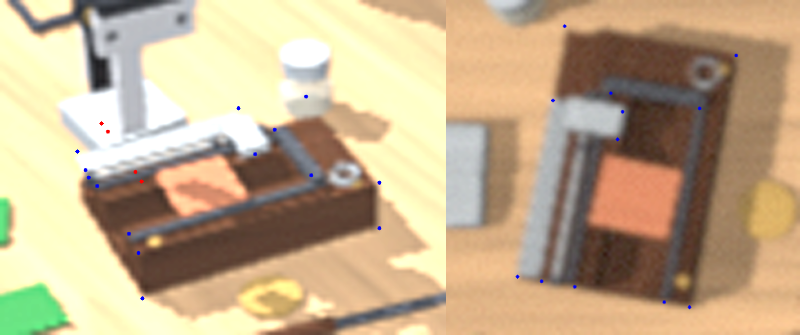

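The overlay shows the top-view fit of the pin is good. In the side view the predicted tips lie lower than where the finger seems to end, so I'll check with an image difference.

```bash
python3 - <<'E'
from h import *
a=cv2.imread("pics/side0.png").astype(int);b=cv2.imread("pics/s1f.png").astype(int)
print("brightness of new image, col 206..232, row 148..176 ('.'=unchanged)")
for r in range(146,178):
    print(r,"".join("%4d"%b[r,c].mean() if abs(a[r,c]-b[r,c]).max()>22 else "   ." for c in range(204,234)))
E
```

```text
brightness of new image, col 206..232, row 148..176 ('.'=unchanged)
146    .   .   .   .   . 137  68  29  29  32  74 139 153 128 126 126 125 133 158   .   .   .   .   .   .   .   .   .   .   .
147    .   .   .   .   . 143  71  30  27  31  70 140 154 128 126 126 126 134   .   .   .   .   .   .   .   .   .   .   .   .
148    .   .   .   .   . 150  80  29  25  29  62 129 147 125 126 126 126 134   .   .   .   .   .   .   .   .   .   .   .   .
149    .   .   .   .   . 159  89  38  48  62  88 135 149 128 126 126 126 128   .   .   .   .   .   .   .   .   .   .   .   .
150    .   .   .   .   .   . 123 101 119 136   .   . 154 135 126 126 125 126 153   .   .   .   .   .   .   .   .   .   .   .
151    .   .   .   .   .   .   .   .   .   .   .   . 155 132 126 126 125 124 146   .   .   .   .   .   .   .   .   .   .   .
152    .   .   .   .   .   .   .   .   .   .   .   . 156 134 126 126 126 126 148   .   .   .   .   .   .   .   .   .   .   .
153    .   .   .   .   .   .   .   .   .   .   .   .   . 136 126 126 126 125 141   .   .   .   .   .   .   .   .   .   .   .
154    .   .   .   .   .   .   .
[... 2267 characters left out ...]
  .   .   .   .   .   .   .   .   .   .   .   .   .   . 114 102 100 101 101
173    .   .   .   .   .   .   .   .   .   .   .   .   .   .   .   .   .   .   .   .   .   .   .   .   .   . 123 116 108 102
174    .   .   .   .   .   .   .   .   .   .   .   .   .   .   .   .   .   .   .   .   .   .   .   .   .   .   .   .   . 115
175    .   .   .   .   .   .   .   .   .   .   .   .   .   .   .   .   .   .   .   .   .   .   .   .   .   .   .   .   .   .
176    .   .   .   .   .   .   .   .   .   .   .   .   .   .   .   .   .   .   .   .   .   .   .   .   .   .   .   .   .   .
177    .   .   .   .   .   .   .   .   .   .   .   .   .   .   .   .   .   .   .   .   .   .   .   .   .   .   .   .   .   .
```

```bash
python3 - <<'E'
from h import *
o=ctrl.get_obs(); p=o["ee_pos"]; yw=o["eef_rot"][2]
ty=np.array([np.sin(yw),-np.cos(yw),0]);tx=np.array([np.cos(yw),np.sin(yw),0]);tz=np.array([0,0,1])
print("tip centres, dz:")
for dz in(0,.01,.02,.03,.04): print(dz,proj("side",[p-ty*.034+tz*dz,p+ty*.034+tz*dz]).round(1).tolist())
print("dy 20mm",proj("side",[p-ty*.014,p+ty*.054]).round(1).tolist())
for h in(.097,.15): print("body R edge front/back top px",h,proj("top",[p-ty*.0885-tx*.0375+tz*h,p-ty*.0885+tx*.0375+tz*h]).round(1).tolist())
E
```

```text
tip centres, dz:
0 [[220.6, 169.0], [213.0, 158.1]]
0.01 [[220.3, 166.4], [212.8, 155.5]]
0.02 [[220.1, 163.7], [212.5, 152.9]]
0.03 [[219.9, 161.1], [212.2, 150.3]]
0.04 [[219.6, 158.4], [212.0, 147.7]]
dy 20mm [[218.3, 165.7], [210.9, 155.0]]
body R edge front/back top px 0.097 [[213.2, 190.1], [207.7, 219.4]]
body R edge front/back top px 0.15 [[211.3, 186.6], [205.5, 217.4]]
```

```bash
cat >> h.py <<'E'
def tips(rows=(130,178),show=False):
    a=cv2.imread("pics/side0.png")[:,:,::-1].astype(int);b=ctrl.camera("side").astype(int)
    d=abs(a-b).max(2)>22; p=ctrl.get_obs()["ee_pos"]
    print("ee",p.round(4),pin(p).round(1),"F",ctrl.get_obs()["force"].round(1))
    for r in range(*rows): print(r,"".join("%4d"%b[r,c].mean() if d[r,c] else "   ." for c in range(204,246)))
    return b
E
python3 -c "
from h import *
tips((145,163))"
```

```text
ee [0.5091 0.1715 0.0667] [-63.2  34. ] F [0.3 0.6 0.4]
145    .   .   .   .   . 141  72  31  27  29  71 140 155 128 126 126 125 136 165   .   .   .   .   .   .   .   .   .   .   .   .   .   .   .   .   .   .   .   .   .   .   .
146    .   .   .   .   . 145  82  33  28  29  57 127 147 125 126 126 126 128 154   .   .   .   .   .   .   .   .   .   .   .   .   .   .   .   .   .   .   .   .   .   .   .
147    .   .   .   .   . 157  94  33  24  24  49 125 151 131 126 127 126 125 139   .   .   .   .   .   .   .   .   .   .   .   .   .   .   .   .   .   .   .   .   .   .   .
148    .   .   .   .   . 168 105  34  29  34  61 127 153 134 126 127 125 125 146   .   .   .   .   .   .   .   .   .   .   .   .   .   .   .   .   .   .   .   .   .   .   .
149    .   .   .   .   .   . 121  65  80 103 122 152 157 133 126 127 126 125 145   .   .   .   .   .   .   .   .   .   .   .   .   .   .   .   .   .   .   .   .   .   .   .
150    .   .   .   .   .   . 154 136 160   .   .   . 159 135 125 126 127 124 144   .   .   .   .   .   .   .   .   .   .   .   .   .   .   .   .   .   .   .   .   .   .   .
151   
[... 1369 characters left out ...]
   .   .
159    .   .   .   .   .   .   .   .   .   .   .   .   . 144 141 157   .   .   .   .   .   .   .   .   .   .   .   .   .   .   .   .   .   .   .   .   .   .   .   .   .   .
160    .   .   .   .   .   .   .   .   .   .   .   .   .   .   .   .   .   .   .   .   .   .   .   .   .   .   .   .   .   .   .   .   .   .   .   .   .   .   .   .   .   .
161    .   .   .   .   .   .   .   .   .   .   .   .   .   .   .   .   .   .   .   .   .   .   .   .   .   .   .   .   .   .   .   .   .   .   .   .   .   .   .   .   .   .
162    .   .   .   .   .   .   .   .   .   .   .   .   .   .   .   .   .   .   .   .   .   .   .   .   .   .   .   .   .   .   .   .   .   .   .   .   .   .   .   .   .   .
```

jog_arm(
  motion=[
    [0, -0.002, 0.008, 0, 0, 0, 0.19],
    [0, 0, 0.007, 0, 0, 0, 0.19],
    [0, 0, 0, 0, 0, 0, 0.19],
  ],
)

```text
time_s: 2.45
ee_pos: [0.5078, 0.1689, 0.0495]
eef_rot: [-3.141, -0.001, 2.967]
force: [-0.1, 0.3, 0.0]
grip_width: 0.0558
grip_force: 0.0
```

jog_arm(
  motion=[
    [0, 0, 0.004, 0, 0, 0, 0.19],
    [0, 0, 0.004, 0, 0, 0, 0.19],
    [0, 0, 0, 0, 0, 0, 0.19],
  ],
)

```text
time_s: 2.75
ee_pos: [0.508, 0.169, 0.0417]
eef_rot: [-3.141, -0.001, 2.967]
force: [0.5, 0.4, 0.3]
grip_width: 0.056
grip_force: 0.0
```

```bash
python3 -c "
from h import *
tips((150,172))"
```

```text
ee [0.5081 0.169  0.042 ] [-63.8  31.4] F [-0.8  1.1 -0.3]
150    .   .   .   .   .   . 127  53  28  44  49  88 138 143 129 127 127 126 142   .   .   .   .   .   .   .   .   .   .   .   .   .   .   .   .   .   .   .   .   .   .   .
151    .   .   .   .   .   . 135  66  28  25  29  76 138 152 129 126 127 125 139   .   .   .   .   .   .   .   .   .   .   .   .   .   .   .   .   .   .   .   .   .   .   .
152    .   .   .   .   .   . 139  69  31  27  30  73 142 157 129 126 127 126 139   .   .   .   .   .   .   .   .   .   .   .   .   .   .   .   .   .   .   .   .   .   .   .
153    .   .   .   .   .   . 145  76  32  28  30  74 153   . 129 127 127 126 135   .   .   .   .   .   .   .   .   .   .   .   .   .   .   .   .   .   .   .   .   .   .   .
154    .   .   .   .   .   . 156  91  32  24  28  62 130 147 124 126 128 126 134   .   .   .   .   .   .   .   .   .   .   .   .   .   .   .   .   .   .   .   .   .   .   .
155    .   .   .   .   .   .   .  98  34  38  53  79 132 148 129 127 127 125 127   .   .   .   .   .   .   .   .   .   .   .   .   .   .   .   .   .   .   .   .   .   .   .
156
[... 2064 characters left out ...]
   .   .
168    .   .   .   .   .   .   .   .   .   .   .   .   .   .   .   .   .   .   .   .   .   . 113 114 105 105 127   .   .   .   .   .   .   .   .   .   .   .   .   .   .   .
169    .   .   .   .   .   .   .   .   .   .   .   .   .   .   .   .   .   .   .   .   .  94 107 108 106 104 103 107 127   .   .   .   .   .   .   .   .   .   .   .   .   .
170    .   .   .   .   .   .   .   .   .   .   .   .   .   .   .   .   .   .   .   .   .  81 101 107 107 105 103 102 103 108 127   .   .   .   .   .   .   .   .   .   .   .
171    .   .   .   .   .   .   .   .   .   .   .   .   .   .   .   .   .   .   .   .   .  55  84 110 115 106 104 102 102 103 106 106 107 127   .   .   .   .   .   .   .   .
```

jog_arm(
  motion=[
    [0, 0, 0.008, 0, 0, 0, 0.19],
    [0, 0, 0.007, 0, 0, 0, 0.19],
    [0, 0, 0.003, 0, 0, 0, 0.19],
    [0, 0, 0, 0, 0, 0, 0.19],
  ],
)

```text
time_s: 3.2
ee_pos: [0.5079, 0.169, 0.0236]
eef_rot: [-3.141, -0.001, 2.967]
force: [0.1, 0.4, 0.8]
grip_width: 0.0559
grip_force: 0.0
```

jog_arm(
  motion=[
    [0, 0, 0.003, 0, 0, 0, 0.19],
    [0, 0, 0, 0, 0, 0, 0.19],
    [0, 0, 0.002, 0, 0, 0, 0.19],
    [0, 0, 0, 0, 0, 0, 0.19],
  ],
)

```text
time_s: 3.6
ee_pos: [0.5082, 0.169, 0.0191]
eef_rot: [-3.142, -0.0, 2.967]
force: [-0.8, -0.0, -0.3]
grip_width: 0.056
grip_force: 0.0
```

```bash
python3 -c "
from h import *
b=tips((155,176))
cv2.imwrite('pics/s2.png',cv2.resize(b[140:195,195:285].astype(np.uint8)[:,:,::-1],None,fx=8,fy=8,interpolation=cv2.INTER_CUBIC))"
```

```text
ee [0.5082 0.1691 0.0192] [-63.7  31.5] F [-0.9  0.2 -1.5]
155    .   .   .   .   .   .   . 101  42  96 129 122 132 139 130 128 128 127 128   .   .   .   .   .   .   .   .   .   .   .   .   .   .   .   .   .   .   .   .   .   .   .
156    .   .   .   .   .   .   . 115  38  45  64  64 122 152 135 128 127 127 127 158   .   .   .   .   .   .   .   .   .   .   .   .   .   .   .   .   .   .   .   .   .   .
157    .   .   .   .   .   .   . 120  39  26  29  40 118 154 139 128 128 128 127 146   .   .   .   .   .   .   .   .   .   .   .   .   .   .   .   .   .   .   .   .   .   .
158    .   .   .   .   .   .   . 125  45  27  26  40 114 152 140 129 128 128 129 155   .   .   .   .   .   .   .   .   .   .   .   .   .   .   .   .   .   .   .   .   .   .
159    .   .   .   .   .   .   . 131  54  26  28  36  95 141 142 129 128 128 126   .   .   .   .   .   .   .   .   .   .   .   .   .   .   .   .   .   .   .   .   .   .   .
160    .   .   .   .   .   .   . 138  59  26  27  33  88 139 145 129   .   .   .   .   .   .   .   .   .   .   .   .   .   .   .   .   .   .   .   .   .   .   .   .   .   .
161
[... 1891 characters left out ...]
   .   .
172    .   .   .   .   .   .   .   .   .   .   .   .   .  90 103  88   .   .   .   .   .   .   .   .   . 115 104 103 103 102 105 105 106 107 105 106 107 107 107 111  95   .
173    .   .   .   .   .   .   .   .   .   .   .   .   .   .   .   .   .   .   .   .   .   .   .   .   .   . 120 117 110 103 104 105 105 106 107 107 106 107 107 110 101  71
174    .   .   .   .   .   .   .   .   .   .   .   .   .   .   .   .   .   .   .   .   .   .   .   .   .   .   .   .   . 117 116 112 107 106 107 110 110 107 104 108 107  81
175    .   .   .   .   .   .   .   .   .   .   .   .   .   .   .   .   .   .   .   .   .   .   .   .   .   .   .   .   .   .   .   . 120 110 105 110 109   .   .   .   .   .
```

View pics/s2.png

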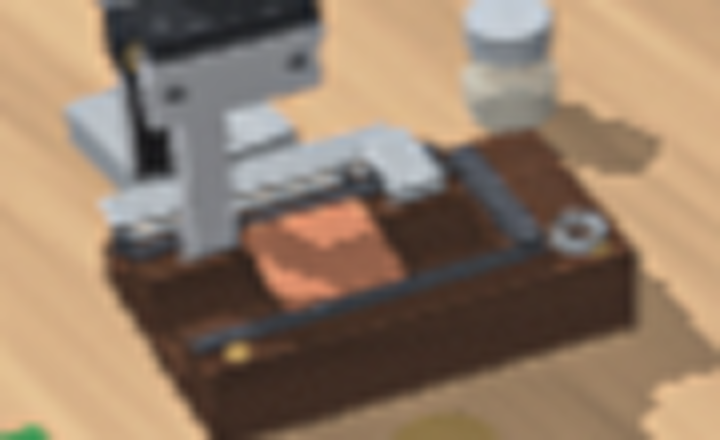

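The picture shows the right fingertip at about (210,250), hovering over the slot just behind the blank, and the left tip at about (150,170), just above the bar. I'll keep descending by feel.

jog_arm(
  motion=[
    [0, 0, 0.002, 0, 0, 0, 0.19],
    [0, 0, 0, 0, 0, 0, 0.19],
    [0, 0, 0, 0, 0, 0, 0.19],
  ],
)

```text
time_s: 3.95
ee_pos: [0.5082, 0.169, 0.0172]
eef_rot: [-3.142, -0.0, 2.967]
force: [-0.7, 0.1, -0.6]
grip_width: 0.056
grip_force: 0.0
```

jog_arm(
  motion=[
    [0, 0, 0.002, 0, 0, 0, 0.19],
    [0, 0, 0, 0, 0, 0, 0.19],
    [0, 0, 0, 0, 0, 0, 0.19],
  ],
)

```text
time_s: 4.25
ee_pos: [0.5082, 0.169, 0.0152]
eef_rot: [-3.142, -0.0, 2.967]
force: [-0.0, -0.7, 0.9]
grip_width: 0.056
grip_force: 0.0
```

jog_arm(
  motion=[
    [0, 0, 0.002, 0, 0, 0, 0.19],
    [0, 0, 0, 0, 0, 0, 0.19],
    [0, 0, 0, 0, 0, 0, 0.19],
  ],
)

```text
time_s: 4.55
ee_pos: [0.5082, 0.169, 0.0132]
eef_rot: [-3.142, -0.0, 2.967]
force: [-0.3, 0.7, 0.4]
grip_width: 0.0559
grip_force: 0.0
```

jog_arm(
  motion=[
    [0, 0, 0.002, 0, 0, 0, 0.19],
    [0, 0, 0, 0, 0, 0, 0.19],
    [0, 0, 0, 0, 0, 0, 0.19],
  ],
)

```text
time_s: 4.85
ee_pos: [0.5082, 0.169, 0.0112]
eef_rot: [-3.142, -0.0, 2.967]
force: [-0.5, -0.3, 0.2]
grip_width: 0.0561
grip_force: 0.0
```

jog_arm(
  motion=[
    [0, 0, 0.002, 0, 0, 0, 0.19],
    [0, 0, 0, 0, 0, 0, 0.19],
    [0, 0, 0, 0, 0, 0, 0.19],
  ],
)

```text
time_s: 5.15
ee_pos: [0.5082, 0.1691, 0.0092]
eef_rot: [-3.142, -0.0, 2.967]
force: [-0.1, 0.3, -0.5]
grip_width: 0.0561
grip_force: 0.0
```

```bash
python3 -c "
from h import *
b=tips((158,178)); print(proj('side',[w(-64,y,z) for y,z in((58,42),(72,49),(59,46))]), ctrl.get_obs()['moment'])"
```

```text
ee [0.5082 0.169  0.0092] [-63.7  31.5] F [ 0.  -0.1 -0.5]
158    .   .   .   .   .   .   . 123  45  63 108 124 133 142 132 124 128 128 130 157   .   .   .   .   .   .   .   .   .   .   .   .   .   .   .   .   .   .   .   .   .   .
159    .   .   .   .   .   .   . 131  54  30  48  55  95 140 143 128 128 128 127   .   .   .   .   .   .   .   .   .   .   .   .   .   .   .   .   .   .   .   .   .   .   .
160    .   .   .   .   .   .   . 138  69  29  27  35  89 140 146 130   .   .   .   .   .   .   .   .   .   .   .   .   .   .   .   .   .   .   .   .   .   .   .   .   .   .
161    .   .   .   .   .   .   . 135  70  31  28  31  78   .   .   . 128 128 128 143   .   .   .   .   .   .   .   .   .   .   .   .   .   .   .   .   .   .   .   .   .   .
162    .   .   .   .   .   .   .   .  70  28  25  28  72   .   . 130 128 128 128 142   .   .   .   .   .   .   .   .   .   .   .   .   .   .   .   .   .   .   .   .   .   .
163    .   .   .   .   .   .   .   .  78  29  30  41  83 146   . 130 128 128 128 136   .   .   .   .   .   .   .   .   .   .   .   .   .   .   .   .   .   .   .   .   .   .
164
[... 1844 characters left out ...]
  . 118 118 113 108 107 107 109 109 106 105 108 107  80
175    .   .   .   .   .   .   .   .   .   .   .   .   .   .   .  58   .   .   .   .   .   .   .   .   .   .   .   .   .   .   . 131 110 108 106 110 110   .   .   .   .   .
176    .   .   .   .   .   .   .   .   .   .   .   .   .   .   .   .   .   .   .   .   .   .   .   .   .   .   .   .   . 113 107 107 104   .   .   .   .   .   .   .   .   .
177    .   .   .   .   .   .   .   .   .   .   .   .   .   .   .   .   .   .   .   .   .   .   .   .   .   .  92 112 117   .   .   .   .   .   .   .   .   .   .   .   .   .
[[214.59370163 165.78699446]
 [212.91733638 161.82293861]
 [214.38693603 164.61827306]] [ 0.00351517 -0.02602607  0.04352694]
```

jog_arm(
  motion=[
    [0, 0, 0.002, 0, 0, 0, 0.19],
    [0, 0, 0, 0, 0, 0, 0.19],
    [0, 0, 0, 0, 0, 0, 0.19],
  ],
)

```text
time_s: 5.5
ee_pos: [0.5082, 0.169, 0.0072]
eef_rot: [-3.142, -0.0, 2.967]
force: [-0.6, -0.2, -0.7]
grip_width: 0.0554
grip_force: 0.0
```

jog_arm(
  motion=[
    [0, 0, 0.002, 0, 0, 0, 0.19],
    [0, 0, 0, 0, 0, 0, 0.19],
    [0, 0, 0, 0, 0, 0, 0.19],
  ],
)

```text
time_s: 5.8
ee_pos: [0.5084, 0.1691, 0.0054]
eef_rot: [3.141, 0.0, 2.967]
force: [-0.9, -0.3, 2.5]
grip_width: 0.0557
grip_force: 1.5
```

jog_arm(
  motion=[
    [0, 0, 0.002, 0, 0, 0, 0.19],
    [0, 0, 0, 0, 0, 0, 0.19],
    [0, 0, 0, 0, 0, 0, 0.19],
  ],
)

```text
time_s: 6.1
ee_pos: [0.5084, 0.169, 0.0033]
eef_rot: [3.142, 0.0, 2.967]
force: [0.9, -0.8, 3.5]
grip_width: 0.0557
grip_force: 2.1
```

jog_arm(
  motion=[
    [0, 0, 0.002, 0, 0, 0, 0.19],
    [0, 0, 0.002, 0, 0, 0, 0.19],
    [0, 0, 0, 0, 0, 0, 0.19],
  ],
)

```text
time_s: 6.4
ee_pos: [0.5083, 0.1684, -0.0006]
eef_rot: [-3.141, 0.0, 2.967]
force: [-2.0, -6.3, 8.6]
grip_width: 0.0556
grip_force: 4.5
```

jog_arm(
  motion=[
    [0, 0, 0.002, 0, 0, 0, 0.19],
    [0, 0, 0.002, 0, 0, 0, 0.19],
    [0, 0, 0, 0, 0, 0, 0.19],
  ],
)

```text
time_s: 6.7
ee_pos: [0.5086, 0.1687, -0.0043]
eef_rot: [-3.141, 0.001, 2.967]
force: [-1.1, -2.7, 9.8]
grip_width: 0.0562
grip_force: 4.4
```

```bash
python3 -c "
from h import *
b=tips((160,178))
cv2.imwrite('pics/s3f.png',b.astype(np.uint8)[:,:,::-1])
cv2.imwrite('pics/s3.png',cv2.resize(b[140:195,195:285].astype(np.uint8)[:,:,::-1],None,fx=8,fy=8,interpolation=cv2.INTER_CUBIC))"
```

```text
ee [ 0.5086  0.1688 -0.0042] [-63.2  31.3] F [-1.8 -2.9  9.9]
160    .   .   .   .   .   .   . 134  66  87 129 136 131 128 130 129   .   .   .   . 124 117 113 111 112 114 112 117 124 127 150 175 169 144 154 167   .  87  80 115 137 130
161    .   .   .   .   .   .   . 135  71  47 107 137 132   .   .   . 126 128 128 130 122 109 109 107 116 123 120 125 136 139 147 170 165 116   .   .   .   .  64  98 108  81
162    .   .   .   .   .   .   .   .  90  39  98   . 118   .   . 127 129 129 129 131 122 111 113 109 120 135 145 158 163 170 184 180   .   .   .   .   .   .   .  72  65  59
163    .   .   .   .   .   .   .   . 104  36  37  45  59 128 149 126 129 129 129 131 128 125 133   . 155 159 175 189 167   .   .   .   .   .   .   .   .   .   .  61  57  55
164    .   .   .   . 169 166   .   . 120  40  25  23  49 127 153 130 129 129 129   . 150 154 167 185 175   .   .   .   .   .   .   .   .   .   .   .   .   .   .  56  63  65
165    .   .   . 174 171 170 171 164 117  40  22  26  43 124   .   .   .   .   .   .   .   .   .   .   .   .   .   .   .   .   .   .   .   . 113 105   .   .   .   .  71   .

[... 1375 characters left out ...]
 101  72
174    .   .   .   .   .   .   .   .   .   .   .   .   .   . 127 150 128 129 130 132 126  92   .   . 102 113 107 107 106 104 105 107 108 108 108 111 109 107 106 109 107  80
175    .   .   .   .   .   .   .   .   .   .   .   .   .   . 122 153 135 129 131 132 124  89   .   .  84 107 108 109 108 107 107 108 109 107 106 110 110   .   .   .   .   .
176    .   .   .   .   .   .   .   .   .   .   .   .   .   . 107 147 143 130 127 123 110  78   .   .   .  86 104 111 110 106 106 106 106   .   .   .   .   .   .   .   .   .
177    .   .   .   .   .   .   .   .   .   .   .   .   .   . 101 132 122 107  90  71  62   .   .   .   .   .  91 111 107   .   .   .   .   .   .   .   .   .   .   .   .   .
```

View pics/s3.png

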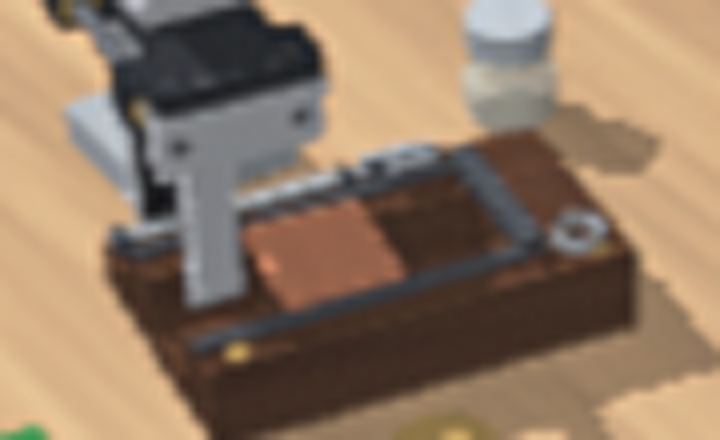

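The bar is clearly down and the jaw is raised; the right fingertip is dipped in the slot at about (215,300), behind the blank. I'll estimate the clip angle from the bar's near corner.

```bash
python3 - <<'E'
from h import *
print("rest/phi -> near outer corner px; inner corner; tip(-63,-3) px for z")
for f in(0,.2,.3,.4,.5,.6):
    d=-(f-.3); R=np.array([[np.cos(d),-np.sin(d)],[np.sin(d),np.cos(d)]])
    o=R@[28,-5.5]+[44,44]; i=R@[12,-5.5]+[44,44]
    print(f,o.round(1),i.round(1),proj("side",[w(-85,*o),w(-85,*i)]).round(1).tolist())
for z in(30,34,38,42): print(z,proj("side",[w(-55,-9,z),w(-71,-9,z)]).round(1).tolist())
for n in("side0","s1f","s3f"):
    b=cv2.imread(f"pics/{n}.png").astype(int).mean(2)
    print(n)
    for r in range(160,174): print(r,"".join("%4d"%v for v in b[r,200:218]))
E
```

```text
rest/phi -> near outer corner px; inner corner; tip(-63,-3) px for z
0 [72.4 47. ] [57.1 42.3] [[206.9, 163.9], [208.6, 167.5]]
0.2 [72.4 41.3] [56.5 39.7] [[207.0, 165.3], [208.7, 168.3]]
0.3 [72.  38.5] [56.  38.5] [[207.1, 166.1], [208.8, 168.7]]
0.4 [71.3 35.7] [55.4 37.3] [[207.3, 166.9], [208.9, 169.0]]
0.5 [70.3 33. ] [54.7 36.2] [[207.5, 167.7], [209.0, 169.4]]
0.6 [69.1 30.5] [53.8 35.2] [[207.7, 168.6], [209.1, 169.8]]
30 [[225.0, 179.0], [220.3, 180.4]]
34 [[224.9, 178.0], [220.2, 179.3]]
38 [[224.8, 177.0], [220.1, 178.3]]
42 [[224.7, 176.0], [220.0, 177.3]]
side0
160  170 166 162 159 156 154 147 136 134 144 171 190 188 185 185 186 186 178
161  169 167 166 163 160 157 156 146 135 134 139 166 189 190 182 181 176 151
162  170 169 167 166 164 161 159 156 145 134 132 139 169 184 164 146 145 152
163  174 172 168 166 165 164 161 160 158 148 142 151 158 161 167 173 175 176
164  175 174 170 168 166 165 164 169 174 169 174 179 177 175 176 178 177 177
165  177 176 174 170 168 164 166 184 190 177 178 178 179 177 179 178 170 166
166  177 177 175 174 171 169 164 172 184 183 180 179 17
[... 2024 characters left out ...]
 49 127
165  185 182 181 178 175 173 173 174 171 170 171 164 117  40  22  26  43 124
166  185 184 183 182 179 176 173 173 172 172 172 165 120  44  33  48  64 120
167  184 185 185 184 183 181 177 175 170 164 168 170 138  95  92 106 115 131
168  181 183 184 185 184 183 182 179 156 120 131 168 167 160 161 138 126 123
169  176 180 183 184 185 185 185 177 143  97  92 123 132 121 102  81  75 101
170  172 175 178 182 184 186 187 164 115  78  55  64  75  78  78  75  66  89
171  171 171 174 178 182 185 187 155  86  61  55  63  73  66  60  55  52  72
172  173 171 171 173 177 181 186 164 102  65  57  52  59  57  54  58  63  82
173  176 172 171 173 173 176 181 161 101  65  65  57  63  66  66  64  60  82
```

jog_arm(
  motion=[
    [-0.003, 0, 0, 0, 0, 0, 0.19],
    [-0.004, 0, 0, 0, 0, 0, 0.19],
    [-0.003, 0, 0, 0, 0, 0, 0.19],
    [-0.002, 0, 0, 0, 0, 0, 0.19],
    [-0.002, 0, 0, 0, 0, 0, 0.19],
  ],
)

```text
time_s: 7.25
ee_pos: [0.5214, 0.1671, -0.0048]
eef_rot: [3.141, -0.002, 2.967]
force: [-6.9, 3.4, 7.4]
grip_width: 0.0555
grip_force: 4.7
```

jog_arm(
  motion=[
    [-0.003, 0, 0, 0, 0, 0, 0.19],
    [-0.003, 0, 0, 0, 0, 0, 0.19],
    [-0.003, 0, 0, 0, 0, 0, 0.19],
    [-0.003, 0, 0, 0, 0, 0, 0.19],
    [0, 0, 0, 0, 0, 0, 0.19],
  ],
)

```text
time_s: 7.75
ee_pos: [0.5335, 0.1651, -0.0047]
eef_rot: [3.141, -0.001, 2.967]
force: [-3.9, 2.9, 7.3]
grip_width: 0.0561
grip_force: 3.9
```

```bash
cat >> h.py <<'E'
def blank():
    for n in("top","side"):
        im=ctrl.camera(n); cv2.imwrite(f"pics/last_{n}.png",im[:,:,::-1])
        l,s,c=copper(im)
        for i in range(1,len(s)):
            if s[i,4]>25 and 0.45<ray(n,c[i],.045)[0]<.7 and 0<ray(n,c[i],.045)[1]<.25:
                ctr=np.argwhere(l==i)[:,::-1]; P=np.array([pin(ray(n,q,.045)) for q in ctr])
                print(n,s[i,4],"x",P[:,0].min().round(1),P[:,0].max().round(1),"y",P[:,1].min().round(1),P[:,1].max().round(1),"cen",pin(ray(n,c[i],.045)).round(1))
E
python3 -c "
from h import *
o=ctrl.get_obs();print(pin(o['ee_pos']),o['ee_pos'][2],o['force']);blank()"
```

```text
[-38.12994717  31.94025044] -0.00471084669044497 [-3.90022285  2.90932859  7.30660764]
side 144 x -30.2 21.9 y -30.4 24.6 cen [-1.7 -5. ]
```

jog_arm(
  motion=[
    [-0.002, 0, 0, 0, 0, 0, 0.19],
    [-0.002, 0, 0, 0, 0, 0, 0.19],
    [-0.002, 0, 0, 0, 0, 0, 0.19],
    [0, 0, 0, 0, 0, 0, 0.19],
  ],
)

```text
time_s: 8.25
ee_pos: [0.5393, 0.164, -0.0047]
eef_rot: [3.141, -0.001, 2.967]
force: [-4.9, 2.2, 7.7]
grip_width: 0.0558
grip_force: 4.1
```

jog_arm(
  motion=[
    [-0.002, 0, 0, 0, 0, 0, 0.19],
    [-0.002, 0, 0, 0, 0, 0, 0.19],
    [-0.002, 0, 0, 0, 0, 0, 0.19],
    [-0.002, 0, 0, 0, 0, 0, 0.19],
    [0, 0, 0, 0, 0, 0, 0.19],
  ],
)

```text
time_s: 8.75
ee_pos: [0.5472, 0.1627, -0.0047]
eef_rot: [3.141, -0.001, 2.967]
force: [-4.6, 2.3, 8.0]
grip_width: 0.0563
grip_force: 4.2
```

jog_arm(
  motion=[
    [-0.002, 0, 0, 0, 0, 0, 0.19],
    [-0.002, 0, 0, 0, 0, 0, 0.19],
    [-0.002, 0, 0, 0, 0, 0, 0.19],
    [-0.002, 0, 0, 0, 0, 0, 0.19],
    [0, 0, 0, 0, 0, 0, 0.19],
  ],
)

```text
time_s: 9.25
ee_pos: [0.5551, 0.1613, -0.0046]
eef_rot: [3.141, -0.001, 2.967]
force: [-3.6, 2.3, 7.6]
grip_width: 0.0559
grip_force: 4.2
```

```bash
python3 -c "
from h import *
o=ctrl.get_obs();print(pin(o['ee_pos']),o['ee_pos'][2],o['force']);blank()"
```

```text
[-16.15866399  31.96051925] -0.004647075389465273 [-3.62313939  2.33007044  7.62392369]
side 142 x -9.1 43.4 y -31.1 26.7 cen [20.4 -5.1]
```

jog_arm(
  motion=[
    [-0.002, 0, 0, 0, 0, 0, 0.19],
    [-0.002, 0, 0, 0, 0, 0, 0.19],
    [-0.002, 0, 0, 0, 0, 0, 0.19],
    [0, 0, 0, 0, 0, 0, 0.19],
  ],
)

```text
time_s: 9.75
ee_pos: [0.5609, 0.1603, -0.0047]
eef_rot: [3.141, -0.001, 2.967]
force: [-4.1, 3.1, 8.0]
grip_width: 0.0561
grip_force: 4.2
```

jog_arm(
  motion=[
    [-0.001, 0, 0, 0, 0, 0, 0.19],
    [-0.001, 0, 0, 0, 0, 0, 0.19],
    [0, 0, 0, 0, 0, 0, 0.19],
  ],
)

```text
time_s: 10.05
ee_pos: [0.5628, 0.1599, -0.0047]
eef_rot: [3.141, -0.001, 2.967]
force: [-4.5, 2.4, 7.7]
grip_width: 0.0556
grip_force: 4.4
```

jog_arm(
  motion=[
    [-0.001, 0, 0, 0, 0, 0, 0.19],
    [0, 0, 0, 0, 0, 0, 0.19],
  ],
)

```text
time_s: 10.25
ee_pos: [0.5637, 0.1598, -0.0047]
eef_rot: [3.141, -0.001, 2.967]
force: [-5.0, 3.5, 8.6]
grip_width: 0.056
grip_force: 4.5
```

jog_arm(
  motion=[
    [-0.001, 0, 0, 0, 0, 0, 0.19],
    [0, 0, 0, 0, 0, 0, 0.19],
  ],
)

```text
time_s: 10.45
ee_pos: [0.5648, 0.1596, -0.0046]
eef_rot: [3.141, -0.001, 2.967]
force: [-5.8, 2.5, 8.6]
grip_width: 0.0559
grip_force: 4.5
```

jog_arm(
  motion=[
    [-0.001, 0, 0, 0, 0, 0, 0.19],
    [0, 0, 0, 0, 0, 0, 0.19],
  ],
)

```text
time_s: 10.65
ee_pos: [0.5657, 0.1595, -0.0047]
eef_rot: [3.141, -0.002, 2.967]
force: [-5.4, 3.8, 9.0]
grip_width: 0.0562
grip_force: 4.5
```

jog_arm(
  motion=[
    [-0.001, 0, 0, 0, 0, 0, 0.19],
    [0, 0, 0, 0, 0, 0, 0.19],
  ],
)

```text
time_s: 10.85
ee_pos: [0.5662, 0.1594, -0.0047]
eef_rot: [3.141, -0.003, 2.967]
force: [-8.6, 4.5, 10.3]
grip_width: 0.0557
grip_force: 6.8
```

jog_arm(
  motion=[
    [-0.001, 0, 0, 0, 0, 0, 0.19],
    [0, 0, 0, 0, 0, 0, 0.19],
  ],
)

```text
time_s: 11.05
ee_pos: [0.5664, 0.1594, -0.0047]
eef_rot: [3.141, -0.004, 2.967]
force: [-14.0, 5.0, 14.2]
grip_width: 0.0556
grip_force: 9.8
```

```bash
python3 -c "
from h import *
o=ctrl.get_obs();print(pin(o['ee_pos']),o['ee_pos'][2],o['force']);blank()"
```

```text
[-4.70794444 32.10340738] -0.00473685511386214 [-13.97688247   5.00905319  14.22329266]
side 136 x 3.7 53.2 y -30.3 26.7 cen [30.7 -5. ]
```

jog_arm(
  motion=[
    [0.002, 0, 0, 0, 0, 0, 0.19],
    [0.002, 0, 0, 0, 0, 0, 0.19],
    [0.002, 0, 0, 0, 0, 0, 0.19],
    [0.002, 0, 0, 0, 0, 0, 0.19],
    [0, 0, 0, 0, 0, 0, 0.19],
  ],
)

```text
time_s: 11.65
ee_pos: [0.5615, 0.1603, -0.0039]
eef_rot: [3.14, 0.003, 2.967]
force: [3.4, 1.8, 6.1]
grip_width: 0.0559
grip_force: 3.3
```

```bash
python3 -c "
from h import *
o=ctrl.get_obs();print(pin(o['ee_pos']),o['ee_pos'][2],o['force']);blank()"
```

```text
[-9.67368068 32.09679993] -0.003938137657516071 [3.43246871 1.76760148 6.08589963]
top 30 x 42.7 55.4 y -20.5 10.5 cen [50.9 -3. ]
side 150 x 3.0 53.2 y -31.1 26.7 cen [28.6 -3.8]
```

jog_arm(
  motion=[
    [0, 0, -0.003, 0, 0, 0, 0.19],
    [0, 0, -0.003, 0, 0, 0, 0.19],
    [0, 0, -0.003, 0, 0, 0, 0.19],
    [0, 0, -0.004, 0, 0, 0, 0.19],
    [0, 0, -0.004, 0, 0, 0, 0.19],
  ],
)

```text
time_s: 12.25
ee_pos: [0.56, 0.1596, 0.0121]
eef_rot: [-3.141, -0.001, 2.967]
force: [0.1, -1.2, 0.5]
grip_width: 0.0556
grip_force: 0.0
```

jog_arm(
  motion=[
    [0, 0, -0.01, 0, 0, 0, 0.19],
    [0, 0, -0.02, 0, 0, 0, 0.19],
    [0, 0, -0.03, 0, 0, 0, 0.19],
    [0, 0, -0.04, 0, 0, 0, 0.19],
    [0, 0, -0.03, 0, 0, 0, 0.19],
  ],
)

```text
time_s: 12.75
ee_pos: [0.5606, 0.1598, 0.1452]
eef_rot: [3.141, 0.001, 2.967]
force: [0.1, 0.5, -0.5]
grip_width: 0.0562
grip_force: 0.0
```

jog_arm(
  motion=[
    [0.04, 0.02, 0, 0, 0, 0, 0.19],
    [0.04, 0.03, 0, 0, 0, 0, 0.19],
    [0.04, 0.03, 0, 0, 0, 0, 0.19],
    [0.04, 0.03, 0, 0, 0, 0, 0.19],
    [0, 0, 0, 0, 0, 0, 0.19],
  ],
)

```text
time_s: 13.25
ee_pos: [0.4187, 0.2992, 0.1431]
eef_rot: [3.141, -0.0, 2.972]
force: [0.7, -1.6, -0.5]
grip_width: 0.0556
grip_force: 0.0
```

```bash
python3 -c "
from h import *
blank()
a=cv2.imread('pics/last_top.png')[140:225,150:240];b=cv2.imread('pics/last_side.png')[145:200,195:285]
r=lambda i:cv2.resize(i,(400,int(400*i.shape[0]/i.shape[1])),interpolation=cv2.INTER_CUBIC)
a,b=r(a),r(b);b=cv2.copyMakeBorder(b,0,a.shape[0]-b.shape[0],0,0,0)
cv2.imwrite('pics/fin.png',np.hstack([a,b]))"
```

```text
top 320 x 3.7 55.9 y -25.6 31.7 cen [28.7  0.3]
side 152 x -0.6 53.2 y -31.1 25.5 cen [25.7 -3.9]
```

View pics/fin.png

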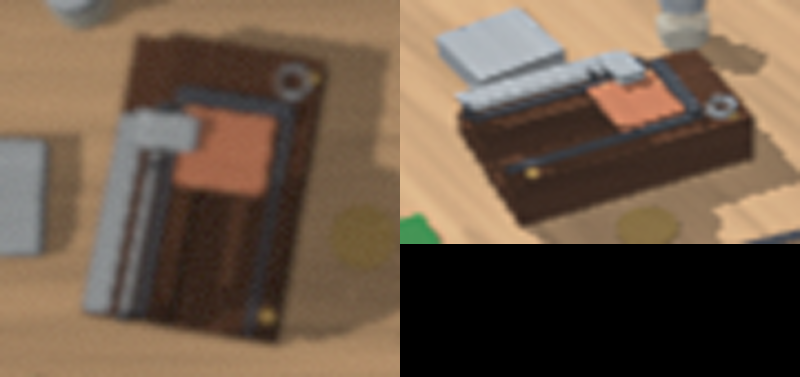

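The picture shows the blank flush against the end stop, around (225,150), with the jaw resting on it, the bar back up and the bystanders undisturbed. I'm handing it in.

```bash
python3 -c "
from station import ctrl
print(ctrl.hand_in())"
```

```text
the job is handed in; nothing more can be done
None
```

The copper blank is fully home against the end stop with the jaw clamped on it, the bar is released and the arm is clear; the job was handed in at about 13 s of the 34 s allowed, and no verdict came back.

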